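Lay out the comb-joint kit for the next glue-up

ROBOT

A 6-joint arm with a two-finger parallel gripper is mounted at the origin on the work surface. World frame = base frame: x ahead of the robot, y to its left, z up, the work surface at z = 0. Lengths are in m, angles in degrees, forces in N, time in s.
With the tool pointing down it reaches from about 0.4 to 0.825 m from the base axis. Payload 7 kg.
Tool frame: the origin (TCP) lies where the fingers leave the gripper's body, on its centre line; the fingertips stand 66 mm ahead of it and the grasp point (between the pads) lies 47 mm ahead of it; z points along the fingers, y is the direction in which the jaws open and shut (so a half turn about z gives the same grasp; the last joint's range is limited). The gripper opens to 88 mm and grips with 3 to 60 N. Pads are 19 mm wide; open, the fingers measure 130 mm over their backs; the gripper's body (78 mm by 193 mm) begins 47 mm behind the grasp point.
Start: joints at [82.569, 20.546, 0.682, 0, -70.136, -16.507], TCP at [0.274, 0.617, 0.292] pointing down, gripper open.
Joint ranges: [-176.03, 176.03], [-82.01, 121.73], [-58.28, 71.71], [-173.87, 95.51], [-174.79, -0.11], [-173.66, 173.66]. Speed limits (degrees/s): [136.94, 136.94, 172.46, 180, 180, 180].

INTERFACE

Orientations are given as [roll, pitch, yaw] about the fixed x, y, z axes, in that order (R = Rz(yaw) Ry(pitch) Rx(roll)).
In Python, from plant import get_obs, snapshot, close_job gives the robot as it stands.
- The arm moves only by the tool play_rows, never from a script. Its argument "series" is a list of rows, each a list of 5 numbers: the opening in per cent of the stroke, from 0 (shut) to 100 (fully open), then the shift along the tool's x, y, z in m, then the turn about the tool's z in degrees. In form: [[jaw, dx, dy, dz, spin], ...]. A call has 1 to 10 rows; each row is the pose to reach, as a shift and turn from the pose commanded when the call began, along the tool's axes at that moment; what a row does not reach only later rows make up. A row lasts 1/10 s, in which the tool goes at most 50 mm and 8.59 degrees, less where a joint would pass 70% of its speed; a pose out of reach is approached as far as the arm can. A call with a gripper value outside its range is refused whole. The fingers move at their own pace and stop on an object; the grip force is fixed at half the most. Time passes only in rows, so rows that repeat a pose let the fingers close. It gives the time, the measured TCP pose, the force and the opening at its end, in the units of the state.
- get_obs(): the state, without advancing time (a new reading comes with each control period).
- snapshot(name): name is "side" or "top" or "wrist"; returns a dict with "frame" (400x640x3 uint8, red, green, blue), "z_map" (400x640 float32, m along the optical axis (not along the pixel's ray), 0 where there is no reading), "mtx" (3x3 intrinsics, pixels), "camera_from_world" (4x4, takes a point from world to camera coordinates); the wrist camera has in their place "tool_from_camera" (4x4, takes a point from camera to tool coordinates, whose origin is the TCP and whose axes are the flange's). Camera axes: x right, y up, looking along -z (the intrinsics and any distortion apply to the point x, -y, -z); pixel columns grow to the right and rows downward; lengths in m; the calibration is good to about 2 mm. The wrist camera is an equidistant fisheye: a pixel r from the principal point sees the ray r / f radians off the axis. A picture is of the moment at which its call begins: read the wrist's pose just before it.
- close_job(): hands the job in, once; it reports no verdict.
The state is a dict: "clock": time; "joint_pos": joint angles; "qvel": joint speeds; "tau": joint torques, N m; "tool_pos": TCP position; "orientation": TCP orientation; "force": force on the tool from outside, world axes, zero at the start; "moment": the same for the moment, N m; "opening": finger opening in m.
Only numpy, scipy, OpenCV 4.12 (cv2) and the standard library are available. Lean on these libraries where they do the work, as an engineer would, in place of code of your own. Each camera call takes 0.05 s, during which the arm holds its last target.

TASK

Get the comb-joint kit ready for the next lesson: lay the long comb-cut board flat in the long bay of the open plywood tray and the short comb-cut board flat in its short bay. Of the three packers, pick the two that together fill the gap between the cheeks of the clamping jig snugly, and stand them upright in it side by side, right down on the base and without forcing. Leave the board with plain ends, the board with a single tongue and the packer that is not needed where they are, and let everything go.

Things in the scene. Friction and masses are not known exactly. Their poses are not given: they have to be found in the camera images.
- tray: Fixed open plywood tray, 209 mm long (its x), 110 wide (its y), 30 high, left or right on the bench; walls 5 mm, floor 6 mm thick. A divider across x makes two bays, each 100 mm wide: long bay, 112 mm long, centred at x = -43.5 mm, y = 0; short bay, 82 mm long, centred at x = +58.5 mm, y = 0. Origin: centre of the underside. Only a low eraser and a pencil stub lie among the pieces besides those listed.
- jig: Fixed clamping jig on the other side: dark wooden base 120 (x) by 80 mm (y), 12 thick; two cheeks leave a 62 mm gap along x, centred on the origin. Cheeks are 32 mm long in y: packers set lengthwise along y stick out 7 mm at both ends, with room for fingers. Cheeks are straight up to z = 42 mm, then flare out 7 mm a side up to 52. Origin: centre of the underside. Packers stand on the base (z = 12).
- board_comb_long: Loose flat piece of reddish-brown wood lying flat, 84 long (its x) by 40 wide (its y) by 14 thick, with three fingers 8 mm wide, 14 mm long and 8 mm apart cut at its +x end (comb joint). Belongs in the tray's long bay. Origin at the centre of the underside, z up. 
- board_comb_short: Loose flat piece of reddish-brown wood lying flat, 60 long (its x) by 40 wide (its y) by 14 thick, with the same three-finger comb cut at its +x end. Belongs in the tray's short bay. Origin at the centre of the underside, z up. 
- board_plain: Loose flat piece of reddish-brown wood lying flat, 84 long (its x) by 40 wide (its y) by 14 thick, both ends plain, uncut. Does not belong in the kit. Origin at the centre of the underside, z up. 
- board_tongue: Loose flat piece of reddish-brown wood lying flat, 60 long (its x) by 40 wide (its y) by 14 thick, with a single central tongue 16 mm wide and 14 mm long at its +x end. Does not belong in the kit. Origin at the centre of the underside, z up. 
- packer_thin: Loose plywood packer standing upright: 20 mm thick (its x), 46 mm long (its y), 50 mm high; the lowest 10 mm taper by 4 mm on each x side to ease entry; with a small dark through-hole along x. The thinnest of the three. Origin at the centre of the underside, z up. 
- packer_mid: Loose plywood packer standing upright: 30 mm thick (its x), 46 mm long (its y), 50 mm high; the lowest 10 mm taper by 4 mm on each x side to ease entry; with a small dark through-hole along x. The middle one of the three. Origin at the centre of the underside, z up. 
- packer_thick: Loose plywood packer standing upright: 36 mm thick (its x), 46 mm long (its y), 50 mm high; the lowest 10 mm taper by 4 mm on each x side to ease entry; with a small dark through-hole along x. The thickest of the three. Origin at the centre of the underside, z up. 
Not all that is in view belongs to the job. Leave any green or red look-alike of the board_comb_short alone.

How it is judged:
By the outcome, as a careful person would: the job done as asked, in the order asked, and still so for the second after the job is handed in, with the robot touching nothing.
It also fails if it takes over 112 s, if anything falls off the work surface, if the arm or the gripper's body presses on something with over 40 N, if the wrist force passes 120 N, or if a joint passes its speed limit or range.

## Working session

There is one attempt and no reset: what is moved stays moved. The work goes in short steps, Python scripts to look and compute and a tool call to move; the robot and the scene stay as the last step left them, time stands still between calls to the robot, and variables do not carry over. Pictures are saved under pics/ and viewed, and the job is handed in when it is done.

Besides the shell and the picture viewer there is one more tool, called after "Emit:" as name(argument=value, ...) on one line, values as JSON. play_rows: Moves the arm, as the interface text tells. Its arguments: {"type":"object","properties":{"series":{"type":"array"}},"required":["series"]}

```bash
ls; mkdir -p pics
python3 - <<'E'
from plant import get_obs, snapshot
import numpy as np, cv2
o=get_obs()
for k,v in o.items(): print(k,np.round(v,4))
for n in ("side","top","wrist"):
    s=snapshot(n)
    cv2.imwrite(f"pics/{n}0.png",s["frame"][:,:,::-1])
    np.savez(f"{n}0.npz",**s)
    print(n,{k:np.round(v,4).tolist() for k,v in s.items() if k not in("frame","z_map")})
E
```

```text
pics
clock 0.0
joint_pos [ 8.25661e+01  2.05908e+01  6.30900e-01 -2.28000e-02 -7.01351e+01
 -1.65052e+01]
qvel [ 0.0235 -0.0271 -0.0527  0.0172  0.0993  0.1287]
tau [-7.00000e-04 -5.82722e+01  2.93063e+01  6.99730e+00  6.80000e-03
 -1.00000e-04]
tool_pos [0.2738 0.6165 0.2912]
orientation [ 1.799029e+02 -6.400000e-03 -2.394680e+01]
force [ 0.5513 -0.3255  0.1257]
moment [-0.0225 -0.0275  0.0443]
opening 0.0876
side {'mtx': [[394.8262, 0.0, 323.7616], [0.0, 394.8262, 198.2384], [0.0, 0.0, 1.0]], 'camera_from_world': [[0.8795, -0.4755, 0.0178, -0.4998], [0.3272, 0.6315, 0.703, -0.2213], [-0.3455, -0.6125, 0.711, -0.7275], [0.0, 0.0, 0.0, 1.0]]}
top {'mtx': [[484.576, 0.0, 320.1795], [0.0, 484.576, 200.7128], [0.0, 0.0, 1.0]], 'camera_from_world': [[0.0019, -1.0, -0.009, -0.0097], [0.9896, 0.0006, 0.1439, -0.5663], [-0.1439, -0.0092, 0.9895, -1.128], [0.0, 0.0, 0.0, 1.0]]}
wrist {'mtx': [[309.7069, 0.0, 314.2521], [0.0, 309.7069, 200.4356], [0.0, 0.0, 1.0]], 'tool_from_camera': [[0.0015, 0.9564, 0.2919, 0.0789], [1.0, -0.0014, -0.0006, 0.001], [-0.0002, 0.2919, -0.9565, -0.0934], [0.0, 0.0, 0.0, 1.0]]}
```

View pics/top0.png

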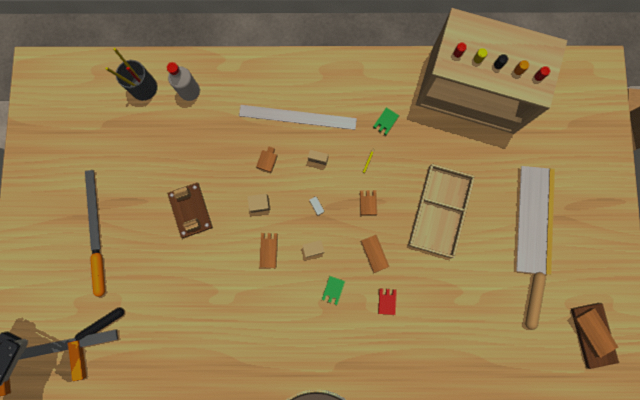

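View pics/side0.png

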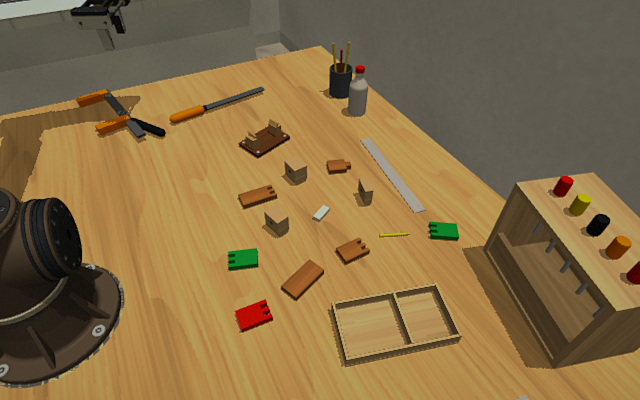

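View pics/wrist0.png

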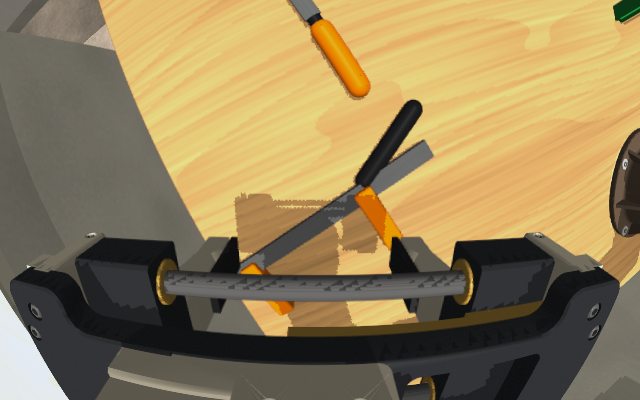

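The top view shows the jig at (190,210) and the tray at (441,211), with the short bay at the upper end. The comb boards are at (368,204) for the short one and (269,250) for the long one. The plain board is at (375,253) and the tongue board at (267,159). The packers are at (259,205), (317,159) and (313,252). Next I measure them.

```bash
cat > h.py <<'E'
import numpy as np, cv2
from scipy.spatial.transform import Rotation as R
def Twc(s):  # camera->world
    return np.linalg.inv(s["camera_from_world"])
def rays(s,uv,Tw=None):
    uv=np.atleast_2d(uv).astype(float); K=s["mtx"]
    p=(uv-[K[0,2],K[1,2]])/K[0,0]
    if "tool_from_camera" in s:
        r=np.hypot(p[:,0],p[:,1])+1e-12
        d=np.c_[p[:,0]/r*np.sin(r),-p[:,1]/r*np.sin(r),-np.cos(r)]
        T=Tw@s["tool_from_camera"]
    else:
        d=np.c_[p[:,0],-p[:,1],-np.ones(len(p))]; T=Twc(s)
    return T[:3,3], d@T[:3,:3].T
def plane(s,uv,z,Tw=None):
    c,d=rays(s,uv,Tw); return c+d*((z-c[2])/d[:,2])[:,None]
def cloud(s,Tw=None):
    h,w=s["z_map"].shape; v,u=np.mgrid[:h,:w]
    uv=np.c_[u.ravel(),v.ravel()]; K=s["mtx"]; p=(uv-[K[0,2],K[1,2]])/K[0,0]
    if "tool_from_camera" in s:
        r=np.hypot(p[:,0],p[:,1])+1e-12
        d=np.c_[p[:,0]/r*np.tan(r),-p[:,1]/r*np.tan(r),-np.ones(len(p))]; T=Tw@s["tool_from_camera"]
    else: d=np.c_[p[:,0],-p[:,1],-np.ones(len(p))]; T=Twc(s)
    P=d*s["z_map"].reshape(-1,1)
    return (P@T[:3,:3].T+T[:3,3]).reshape(h,w,3)
def Ttool(o):
    T=np.eye(4); T[:3,:3]=R.from_euler("xyz",o["orientation"],degrees=True).as_matrix(); T[:3,3]=o["tool_pos"]; return T
E
python3 - <<'E'
from h import *
s=dict(np.load("top0.npz")); P=cloud(s)
im=s["frame"][:,:,::-1]
cv2.imwrite("pics/crop_top0.png",cv2.resize(im[130:325,150:485],None,fx=2.38,fy=2.38,interpolation=cv2.INTER_CUBIC))
for n,(u,v) in dict(table=(330,200),jig=(200,215),tongue=(267,160),short=(368,207),long=(269,255),plain=(375,253),p1=(259,203),p2=(317,157),p3=(313,250),trayS=(450,188),trayL=(437,230)).items():
    print(n,P[v,u].round(4), im[v,u])
Z=(np.clip(P[:,:,2],0,0.07)/0.07*255).astype(np.uint8)
cv2.imwrite("pics/hgt.png",cv2.resize(Z[130:325,150:485],None,fx=2.38,fy=2.38,interpolation=cv2.INTER_NEAREST))
E
```

```text
table [ 0.5747 -0.0332 -0.004 ] [ 81 135 168]
jig [0.5348 0.2879 0.0114] [36 57 91]
tongue [0.6727 0.1243 0.0157] [ 50  97 155]
short [ 0.5557 -0.1272  0.0067] [ 48  92 147]
long [0.4368 0.1155 0.0131] [ 51  97 155]
plain [ 0.4422 -0.1424  0.011 ] [ 48  95 152]
p1 [0.5592 0.1372 0.0517] [ 96 143 166]
p2 [ 0.6718 -0.0012  0.0514] [ 98 145 170]
p3 [ 0.3981 -0.0198  1.1977] [ 97 145 168]
trayS [ 0.604  -0.3323  0.0035] [ 94 140 169]
trayL [ 0.4988 -0.2958  0.0069] [ 96 144 167]
```

View pics/crop_top0.png

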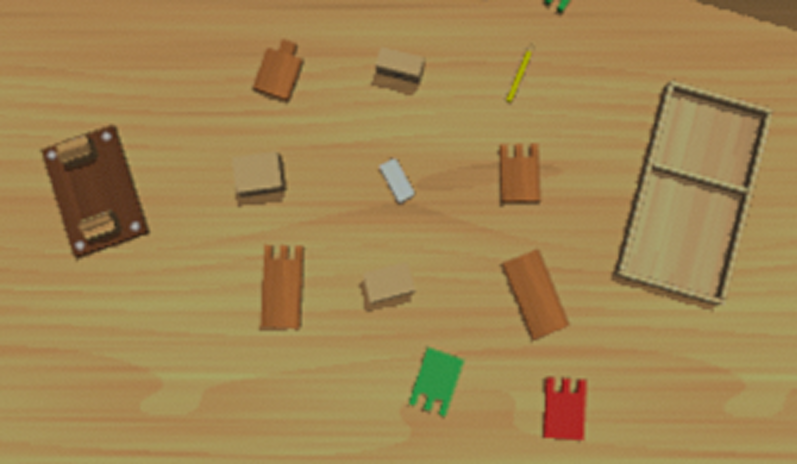

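View pics/hgt.png

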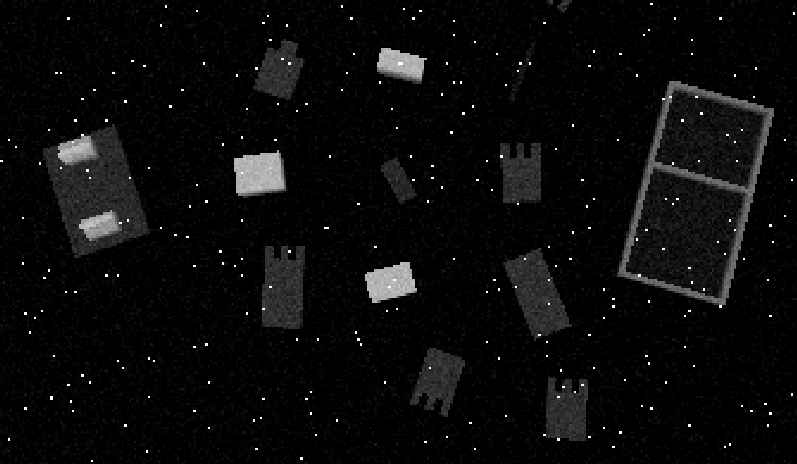

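The enlarged crop separates the pieces clearly. The two reddish three-finger pieces are the long comb at (283,288) in the crop and the short comb at (520,174). The green and red look-alikes are at (437,382) and (565,408). Now for the poses.

```bash
cat > m1.py <<'E'
from h import *
s=dict(np.load("top0.npz")); P=cloud(s); Z=cv2.medianBlur(P[:,:,2].astype(np.float32),3)
def rect(name,roi,lo,hi,zp,hull=True):
    u0,u1,v0,v1=roi; m=np.zeros(Z.shape,np.uint8)
    m[v0:v1,u0:u1]=((Z[v0:v1,u0:u1]>lo)&(Z[v0:v1,u0:u1]<hi))
    n,l,st,_=cv2.connectedComponentsWithStats(m); k=1+np.argmax(st[1:,4]); m=(l==k)
    v,u=np.nonzero(m)
    # pixel corners so extents include half pixels
    uv=np.vstack([np.c_[u+a,v+b] for a in(-.5,.5) for b in(-.5,.5)])
    w=plane(s,uv,zp)[:,:2].astype(np.float32)
    (c,sz,a)=cv2.minAreaRect(w*1000)
    if sz[0]<sz[1]: sz=sz[::-1]; a+=90
    a=(a+90)%180-90
    print(name,"c",np.round(c,1),"L,W",np.round(sz,1),"ang long",round(a,1),"centroid",(plane(s,np.c_[u,v],zp)[:,:2].mean(0)*1000).round(1),"n",len(u),"z",np.median(Z[m]).round(4))
    return c,sz,a
rect("tongue",(250,285,140,180),.007,.03,.014)
rect("long",(250,290,225,275),.007,.03,.014)
rect("short",(350,385,185,220),.007,.03,.014)
rect("plain",(355,395,228,275),.007,.03,.014)
rect("pA(259,203)",(240,280,185,222),.042,.065,.05)
rect("pB(317,157)",(300,335,140,180),.042,.065,.05)
rect("pC(313,250)",(295,330,232,270),.042,.065,.05)
rect("tray",(400,480,155,265),.018,.05,.03)
rect("jigbase",(160,220,175,245),.007,.025,.012)
rect("cheek1",(160,220,175,208),.04,.07,.052)
rect("cheek2",(160,220,210,245),.04,.07,.052)
E
python3 m1.py
```

```text
tongue c [678.6 124.5] L,W [63.6 44.7] ang long -17.3 centroid [675.2 124.7] n 332 z 0.013
long c [449.5 117.4] L,W [85.3 43.2] ang long -1.6 centroid [447.4 117.2] n 538 z 0.013
short c [ 567.3 -126.9] L,W [62.3 42.2] ang long 0.0 centroid [ 565.6 -127.4] n 364 z 0.0129
plain c [ 442.5 -141.9] L,W [86.6 43.8] ang long 21.6 centroid [ 442.3 -142.1] n 578 z 0.0129
pA(259,203) c [562.2 140.2] L,W [49.  39.8] ang long -81.7 centroid [562.1 140.3] n 295 z 0.0488
pB(317,157) c [675.7  -3.2] L,W [49.  24.1] ang long 75.7 centroid [675.8  -3.1] n 161 z 0.0487
pC(313,250) c [452.6   7.1] L,W [48.7 33.1] ang long -75.5 centroid [452.6   7.1] n 248 z 0.049
tray c [ 546.3 -304.3] L,W [212.7 114.5] ang long -16.1 centroid [ 549.1 -307.1] n 834 z 0.0269
jigbase c [548.7 314.8] L,W [124.4  83.7] ang long 19.6 centroid [547.1 312.9] n 1287 z 0.0114
cheek1 c [584.6 326.4] L,W [35.9 22.6] ang long -73.7 centroid [584.9 326.2] n 96 z 0.0446
cheek2 c [509.2 299.9] L,W [35.9 20.6] ang long -71.3 centroid [509.5 298.9] n 95 z 0.0427
```

```bash
cat > go.py <<'E'
import sys
from h import *
from plant import get_obs
def go(x,y,z,yaw):
    o=get_obs(); T=Ttool(o)
    cy=np.degrees(np.arctan2(T[1,0],T[0,0]))
    c,s_=np.cos(np.radians(cy)),np.sin(np.radians(cy))
    d=np.array([x,y,z])-o["tool_pos"]
    print("t",o["clock"],"tool",np.round(o["tool_pos"],4),np.round(o["orientation"],2),"F",np.round(o["force"],1),"open",round(o["opening"],4))
    print("shift",np.round([c*d[0]+s_*d[1], s_*d[0]-c*d[1], -d[2]],4),"spin",round(-((yaw-cy+180)%360-180),2), "dist",np.linalg.norm(d).round(3))
if __name__=="__main__": go(*map(float,sys.argv[1:5]))
E
python3 go.py 0.449 0.117 0.22 -1.6
```

```text
t 0.15 tool [0.2738 0.6167 0.2915] [ 1.7993e+02 -1.0000e-02 -2.3940e+01] F [-0.1  1.3  0.6] open 0.0876
shift [0.3629 0.3856 0.0715] spin -22.34 dist 0.534
```

Emit:
play_rows(series=[[80,0.363,0.386,0.072,-22.3],[80,0.363,0.386,0.072,-22.3],[80,0.363,0.386,0.072,-22.3],[80,0.363,0.386,0.072,-22.3],[80,0.363,0.386,0.072,-22.3],[80,0.363,0.386,0.072,-22.3],[80,0.363,0.386,0.072,-22.3],[80,0.363,0.386,0.072,-22.3],[80,0.363,0.386,0.072,-22.3],[80,0.363,0.386,0.072,-22.3]])

```text
clock: 1.15
tool_pos: [0.4378, 0.1474, 0.2248]
orientation: [-180.0, -0.0, -1.6]
force: [1.5, 0.5, -0.0]
opening: 0.07
```

Emit:
play_rows(series=[[80,0,0,0,0],[80,0,0,0,0],[80,0,0,0,0],[80,0,0,0,0]])

```text
clock: 1.55
tool_pos: [0.4376, 0.1505, 0.225]
orientation: [-180.0, -0.0, -1.5]
force: [0.4, 0.5, -0.7]
opening: 0.0702
```

```bash
cat > snap.py <<'E'
import sys
from h import *
from plant import get_obs,snapshot
def grab(tag,name="wrist"):
    o=get_obs(); s=snapshot(name); T=Ttool(o)
    cv2.imwrite(f"pics/{name}_{tag}.png",s["frame"][:,:,::-1]); np.savez(f"{name}_{tag}.npz",T=T,**s); return s,T
if __name__=="__main__":
    for n in sys.argv[2:] or ["wrist"]: grab(sys.argv[1],n)
E
python3 snap.py 1; python3 go.py 0.449 0.117 0.22 -1.6
```

```text
t 1.6 tool [0.4375 0.1505 0.225 ] [-1.7999e+02 -1.0000e-02 -1.5200e+00] F [0.5 0.8 1.3] open 0.0701
shift [0.0124 0.0332 0.005 ] spin 0.08 dist 0.036
```

View pics/wrist_1.png

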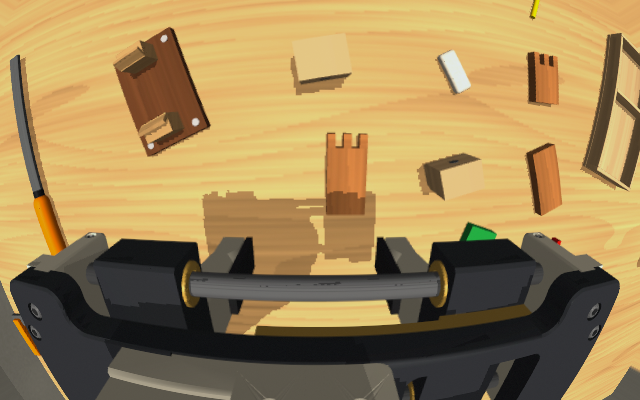

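The wrist view shows the long comb board at (346,173), fingers up. The jig is at (163,92), packer A at (322,58) and the eraser at (453,72). I'll measure from this view and compare with the top camera.

```bash
cat > mw.py <<'E'
from h import *
def load(tag,name="wrist"):
    s=dict(np.load(f"{name}_{tag}.npz")); T=s.pop("T"); return s,T
def rect(s,T,name,roi,lo,hi,zp,color=None,save=None,q=True):
    Z=cv2.medianBlur(cloud(s,T)[:,:,2].astype(np.float32),3)
    u0,u1,v0,v1=roi; m=np.zeros(Z.shape,np.uint8)
    m[v0:v1,u0:u1]=((Z[v0:v1,u0:u1]>lo)&(Z[v0:v1,u0:u1]<hi))
    if color is not None:
        hsv=cv2.cvtColor(s["frame"],cv2.COLOR_RGB2HSV); m&=(cv2.inRange(hsv,*map(np.array,color))>0).astype(np.uint8)
    n,l,st,_=cv2.connectedComponentsWithStats(m); k=1+np.argmax(st[1:,4]); m=(l==k)
    v,u=np.nonzero(m)
    w=plane(s,np.c_[u,v],zp,T)[:,:2]
    (c,sz,a)=cv2.minAreaRect((w*1000).astype(np.float32))
    if sz[0]<sz[1]: sz=sz[::-1]; a+=90
    a=(a+90)%180-90
    print(name,"c",np.round(c,1),"L,W",np.round(sz,1),"ang long",round(a,1),"centroid",(w.mean(0)*1000).round(1),"n",len(u),"z",np.median(Z[m]).round(4))
    if save:
        im=s["frame"][:,:,::-1].copy(); im[m]=(255,0,255); cv2.imwrite(save,cv2.resize(im[v0:v1,u0:u1],None,fx=3,fy=3))
    return m,w
E
python3 - <<'E'
from mw import *
s,T=load("1")
rect(s,T,"long",(310,390,120,225),.007,.03,.014,save="pics/a.png")
rect(s,T,"long col",(310,390,120,225),.010,.03,.014,((0,90,90),(15,255,255)))
rect(s,T,"pA",(285,360,25,100),.044,.065,.05)
rect(s,T,"short",(515,570,40,115),.009,.03,.014)
rect(s,T,"jigbase",(100,220,20,165),.007,.022,.012)
rect(s,T,"ch1",(100,170,25,80),.044,.065,.052)
rect(s,T,"ch2",(125,185,100,145),.044,.065,.052)
E
```

```text
long c [449.3 117. ] L,W [85.6 40.4] ang long -1.7 centroid [448.2 117. ] n 3076 z 0.0148
long col c [449.1 117. ] L,W [85.2 40.3] ang long -1.6 centroid [447.7 117.1] n 3017 z 0.0148
pA c [561.8 140.1] L,W [46.7 37. ] ang long -81.4 centroid [561.7 140.2] n 2225 z 0.0509
short c [ 567.5 -126.7] L,W [60.3 45.7] ang long 1.0 centroid [ 566.9 -126.5] n 1254 z 0.0149
jigbase c [547.8 313.9] L,W [121.1  82.3] ang long 19.6 centroid [546.7 307.5] n 5566 z 0.0128
ch1 c [581.7 324.8] L,W [35.5 12.8] ang long -70.8 centroid [581.9 324.3] n 328 z 0.0497
ch2 c [512.3 300.4] L,W [35.2  7.6] ang long -70.5 centroid [512.3 299.9] n 233 z 0.0514
```

View pics/a.png

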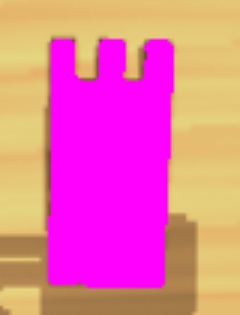

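```bash
python3 go.py 0.449 0.117 0.07 -1.6
```

```text
t 1.6 tool [0.4375 0.1505 0.225 ] [-1.7999e+02 -1.0000e-02 -1.5200e+00] F [0.5 0.8 1.3] open 0.0701
shift [0.0124 0.0332 0.155 ] spin 0.08 dist 0.159
```

Emit:
play_rows(series=[[80,0.0124,0.0332,0.04,0],[80,0.0124,0.0332,0.08,0],[80,0.0124,0.0332,0.11,0],[80,0.0124,0.0332,0.13,0],[80,0.0124,0.0332,0.145,0],[80,0.0124,0.0332,0.155,0],[80,0.0124,0.0332,0.155,0],[80,0.0124,0.0332,0.155,0]])

```text
clock: 2.4
tool_pos: [0.4493, 0.1164, 0.0702]
orientation: [-180.0, -0.0, -1.6]
force: [0.4, 0.0, -0.4]
opening: 0.07
```

Emit:
play_rows(series=[[50,0,0,0,0],[45,0,0,0,0],[35,0,0,0,0],[35,0,0,0,0],[35,0,0,0,0],[35,0,0,0,0]])

```text
clock: 3.0
tool_pos: [0.4493, 0.1159, 0.0701]
orientation: [-180.0, -0.0, -1.6]
force: [-1.6, -0.1, 5.0]
opening: 0.0394
```

Emit:
play_rows(series=[[35,0,0,-0.01,0],[35,0,0,-0.03,0],[35,0,0,-0.06,0],[35,0,0,-0.09,0],[35,0,0,-0.12,0],[35,0,0,-0.14,0],[35,0,0,-0.14,0]])

```text
clock: 3.7
tool_pos: [0.4503, 0.1164, 0.2134]
orientation: [-179.8, -0.3, -1.6]
force: [0.6, 0.7, -0.5]
opening: 0.0396
```

```bash
python3 go.py 0.48 -0.26 0.21 -16.1
```

```text
t 3.7 tool [0.4503 0.1164 0.2134] [-179.81   -0.28   -1.61] F [ 0.6  0.7 -0.5] open 0.0396
shift [0.0403 0.3755 0.0034] spin 14.49 dist 0.378
```

Emit:
play_rows(series=[[35,0.004,0.03,0,2],[35,0.01,0.075,0,4],[35,0.015,0.12,0,6],[35,0.02,0.165,0,8],[35,0.025,0.21,0,10],[35,0.03,0.255,0,12],[35,0.034,0.3,0,13],[35,0.038,0.335,0,14],[35,0.04,0.365,0,14.5],[35,0.04,0.375,0,14.5]])

```text
clock: 4.7
tool_pos: [0.4777, -0.2625, 0.209]
orientation: [180.0, 0.1, -16.3]
force: [-0.6, -0.6, -2.0]
opening: 0.0401
```

Emit:
play_rows(series=[[35,0,0,0,0],[35,0,0,0,0],[35,0,0,0,0]])

```text
clock: 5.0
tool_pos: [0.4783, -0.2593, 0.2098]
orientation: [-180.0, 0.0, -16.1]
force: [-0.2, 0.3, -0.5]
opening: 0.0397
```

```bash
python3 snap.py 2; python3 go.py 0.5045 -0.2922 0.2 -16.1
```

```text
t 5.05 tool [ 0.4784 -0.2593  0.2099] [-179.99   -0.    -16.07] F [-0.1  0.3 -0.3] open 0.0395
shift [0.0342 0.0244 0.0099] spin 0.03 dist 0.043
```

View pics/wrist_2.png

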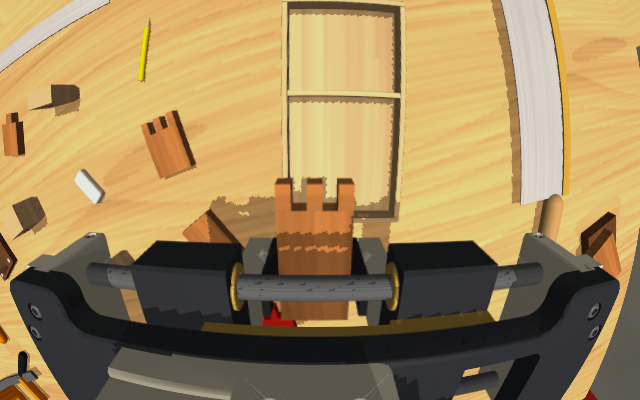

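The long board is held straight, with its comb end at (315,195). The tray rim spans (281–405, 0–220), with its divider at row 95. Next I measure the rim from this view.

Run:
```python
from mw import *
s,T=load("2")
m,w=rect(s,T,"tray rim",(265,425,0,230),.022,.045,.03,save="pics/b.png")
def line(name,pxs,z=.03):
    p=plane(s,pxs,z,T)[:,:2]*1000; print(name,p.round(1))
# rim centroid widths: rotate to tray frame
for ang in (-16.1,):
    a=np.radians(ang); Rm=np.array([[np.cos(a),np.sin(a)],[-np.sin(a),np.cos(a)]])
    q=(w*1000-[546.3,-304.3])@Rm.T
    print("x hist",np.histogram(q[:,0],np.arange(-112,113,4))); print("y hist",np.histogram(q[:,1],np.arange(-64,65,4)))
    # left/right wall mid line slopes
    for sgn in(1,-1):
        k=(np.abs(q[:,1]*sgn-52.5)<8)&(np.abs(q[:,0]-20)<75)&(np.abs(q[:,0]-15)>10)
        pf=np.polyfit(q[k,0],q[k,1],1); print(sgn,"slope deg",np.degrees(pf[0]).round(2),"y at0",pf[1].round(2),k.sum())
    k=(np.abs(q[:,0]-15)<8)&(np.abs(q[:,1])<40); pf=np.polyfit(q[k,1],q[k,0],1); print("div",pf, "expect x=15")
    k=(np.abs(q[:,0]-102)<8)&(np.abs(q[:,1])<40); print("end",q[k,0].mean(),"expect 102",k.sum())
```

```text
tray rim c [ 545.5 -306.8] L,W [209.5 110.6] ang long -16.1 centroid [ 557.5 -319. ] n 4401 z 0.0304
x hist (array([  0,  16, 165, 169,  31,  28,  31,  29,  35,  31,  31,  28,  36,
        54,  69,  52,  58,  69,  56,  62,  60,  59,  58,  65,  52,  65,
        66,  65,  67,  63,  55, 524, 304,  63,  59,  71,  62,  61,  70,
        56,  61,  58,  59,  69,  59,  58,  58,  61,  60,  57,  57,  54,
       379, 301,  15,   0]), array([-112, -108, -104, -100,  -96,  -92,  -88,  -84,  -80,  -76,  -72,
        -68,  -64,  -60,  -56,  -52,  -48,  -44,  -40,  -36,  -32,  -28,
        -24,  -20,  -16,  -12,   -8,   -4,    0,    4,    8,   12,   16,
         20,   24,   28,   32,   36,   40,   44,   48,   52,   56,   60,
         64,   68,   72,   76,   80,   84,   88,   92,   96,  100,  104,
        108,  112]))
y hist (array([  0, 354, 910, 459,  93,  92,  94,  90,  94,  90,  88,  84,  76,
        56,  63,  48,  60,  41,  55,  53,  41,  53,  40,  51,  48,  45,
        51, 287, 813,  72,   0,   0]), array([-64, -60, -56, -52, -48, -44, -40, -36, -32, -28, -24, -20, -16,
       -12,  -8,  -4,   0,   4,   8,  12,  16,  20,  24,  28,  32,  36,
        40,  44,  48,  52,  56,  60,  64]))
1 slope deg -0.01 y at0 49.59 917
-1 slope deg -0.09 y at0 -53.88 1069
div [5.66242889e-05 1.52011438e+01] expect x=15
end 99.74733545806322 expect 102 474
```

View pics/b.png

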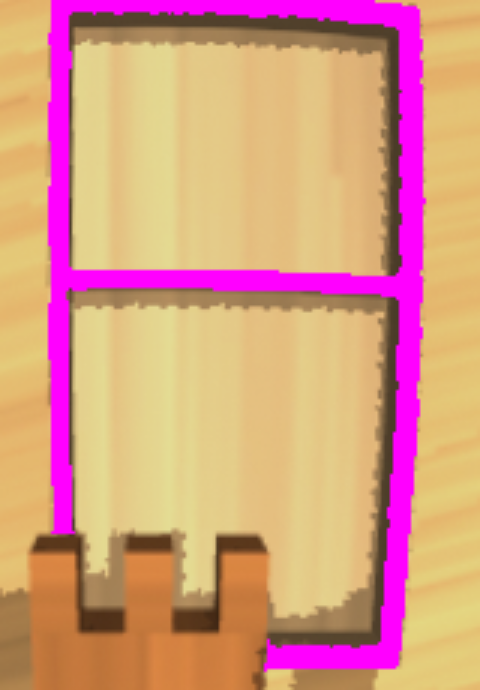

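```bash
python3 go.py 0.5038 -0.294 0.0775 -16.1
```

```text
t 5.05 tool [ 0.4784 -0.2593  0.2099] [-179.99   -0.    -16.07] F [-0.1  0.3 -0.3] open 0.0395
shift [0.034  0.0263 0.1324] spin 0.03 dist 0.139
```

Emit:
play_rows(series=[[35,0.015,0.012,0,0],[35,0.03,0.023,0,0],[35,0.034,0.0263,0.02,0],[35,0.034,0.0263,0.055,0],[35,0.034,0.0263,0.085,0],[35,0.034,0.0263,0.105,0],[35,0.034,0.0263,0.12,0],[35,0.034,0.0263,0.127,0],[35,0.034,0.0263,0.132,0],[35,0.034,0.0263,0.132,0]])

```text
clock: 6.05
tool_pos: [0.5039, -0.2946, 0.0779]
orientation: [180.0, 0.0, -16.1]
force: [-0.5, -0.1, 0.2]
opening: 0.0397
```

Emit:
play_rows(series=[[35,0,0,0,0],[35,0,0,0,0]])

```text
clock: 6.25
tool_pos: [0.5042, -0.295, 0.0787]
orientation: [-180.0, -0.1, -16.1]
force: [-0.5, 0.2, -1.5]
opening: 0.0401
```

Emit:
play_rows(series=[[35,0,0,0.0015,0],[35,0,0,0.002,0],[35,0,0,0.002,0]])

```text
clock: 6.55
tool_pos: [0.5038, -0.295, 0.0762]
orientation: [180.0, -0.0, -16.1]
force: [-0.5, 1.1, 2.8]
opening: 0.0394
```

Emit:
play_rows(series=[[48,0,0,0,0],[55,0,0,0,0],[55,0,0,0,0],[55,0,0,-0.01,0],[55,0,0,-0.03,0],[55,0,0,-0.06,0],[55,0,0,-0.1,0],[55,0,0,-0.13,0],[55,0,0,-0.13,0],[55,0,0,-0.13,0]])

```text
clock: 7.55
tool_pos: [0.504, -0.2949, 0.2072]
orientation: [-180.0, -0.1, -16.1]
force: [-0.4, 0.2, -1.2]
opening: 0.048
```

```bash
python3 snap.py 3; python3 go.py 0.545 -0.127 0.21 0.5
```

```text
t 7.6 tool [ 0.5034 -0.2948  0.206 ] [-1.7998e+02 -1.0000e-02 -1.6150e+01] F [-0.4 -0.4  0.2] open 0.0486
shift [-0.0067 -0.1727 -0.004 ] spin -16.65 dist 0.173
```

View pics/wrist_3.png

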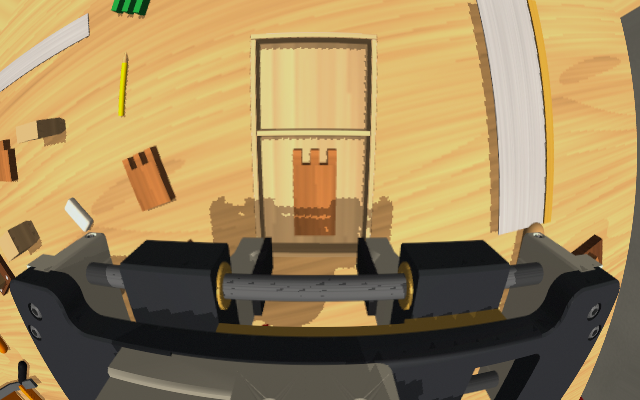

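The long board lies flat in the long bay at (315,192), clear of all walls. The short comb at (148,178) has three fingers and is reddish brown. It is distinct from the green look-alike at (130,5). I go there next.

Emit:
play_rows(series=[[80,-0.001,-0.04,0,-4],[80,-0.002,-0.08,0,-8],[80,-0.004,-0.12,0,-12],[80,-0.006,-0.155,0,-15],[80,-0.0067,-0.173,0,-16.6],[80,-0.0067,-0.173,0,-16.6],[80,-0.0067,-0.173,0,-16.6]])

```text
clock: 8.3
tool_pos: [0.5449, -0.1266, 0.2048]
orientation: [180.0, 0.1, 0.5]
force: [0.6, -0.1, 0.4]
opening: 0.0702
```

```bash
python3 snap.py 4
python3 - <<'E'
from mw import *
s,T=load("4")
im=s["frame"][:,:,::-1]
cv2.imwrite("pics/c.png",cv2.resize(im[60:260,220:420],None,fx=3,fy=3))
rect(s,T,"short",(260,380,60,240),.008,.03,.014,((0,90,80),(15,255,255)),save="pics/d.png")
s,T=load("3")
rect(s,T,"long in tray",(280,350,140,240),.012,.03,.020,((0,90,80),(15,255,255)))
rect(s,T,"tray",(240,385,20,260),.025,.045,.030)
E
python3 go.py 0.567 -0.127 0.07 0.5
```

```text
short c [ 567.3 -128.6] L,W [61.1 40.1] ang long 1.4 centroid [ 565.6 -128.5] n 2468 z 0.0148
long in tray c [ 504.4 -296.3] L,W [83.5 40.3] ang long -16.1 centroid [ 503.2 -296. ] n 3381 z 0.0208
tray c [ 555.5 -310.1] L,W [189.2 111.7] ang long -16.4 centroid [ 574.9 -315.3] n 4008 z 0.0305
t 8.35 tool [ 0.5448 -0.1272  0.205 ] [1.7999e+02 1.1000e-01 4.4000e-01] F [-0.7 -0.4 -0.4] open 0.07
shift [0.0222 0.     0.135 ] spin -0.06 dist 0.137
```

View pics/c.png

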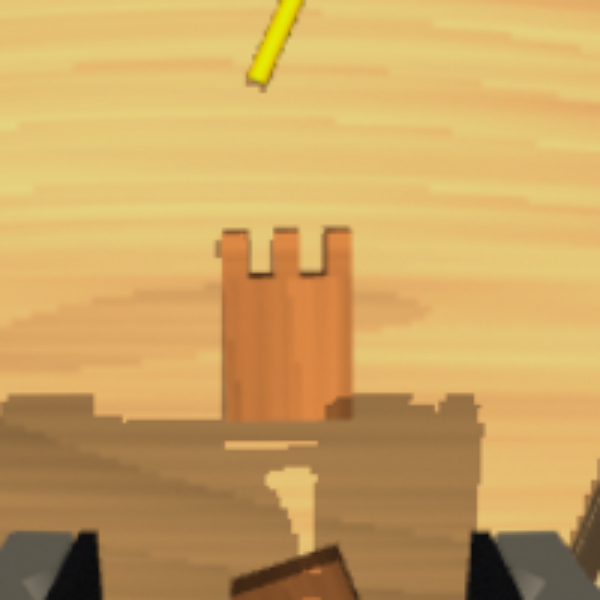

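The crop confirms it: reddish brown, three fingers, short, 61 x 40 mm.

Emit:
play_rows(series=[[80,0.01,0.0005,0.03,-0.5],[80,0.0217,0.001,0.07,-0.5],[80,0.0217,0.001,0.1,-0.5],[80,0.0217,0.001,0.12,-0.5],[80,0.0217,0.001,0.13,-0.5],[80,0.0217,0.001,0.135,-0.5],[80,0.0217,0.001,0.135,-0.5],[80,0.0217,0.001,0.135,-0.5]])

```text
clock: 9.15
tool_pos: [0.5677, -0.1279, 0.0719]
orientation: [180.0, -0.1, 1.0]
force: [0.7, -0.7, -0.0]
opening: 0.0701
```

Emit:
play_rows(series=[[50,0,0,0,0],[45,0,0,0,0],[35,0,0,0,0],[35,0,0,0,0],[35,0,0,0,0],[35,0,0,0,0]])

```text
clock: 9.75
tool_pos: [0.5672, -0.1277, 0.0711]
orientation: [180.0, -0.0, 1.0]
force: [-0.7, 0.4, 2.7]
opening: 0.0395
```

Emit:
play_rows(series=[[35,0,0,-0.01,0],[35,0,0,-0.03,0],[35,0,0,-0.06,0],[35,0,0,-0.09,0],[35,0,0,-0.12,0],[35,0,0,-0.13,0],[35,0,0,-0.13,0]])

```text
clock: 10.45
tool_pos: [0.5679, -0.1277, 0.2031]
orientation: [-180.0, -0.2, 1.0]
force: [0.5, -0.1, -1.3]
opening: 0.0401
```

```bash
python3 go.py 0.6018 -0.3222 0.2 -16.1
```

```text
t 10.45 tool [ 0.5679 -0.1277  0.2031] [-179.99   -0.22    0.97] F [ 0.5 -0.1 -1.3] open 0.0401
shift [0.0306 0.1951 0.0031] spin 17.07 dist 0.197
```

Emit:
play_rows(series=[[35,0.004,0.025,0,3],[35,0.01,0.065,0,7],[35,0.016,0.105,0,11],[35,0.022,0.145,0,14],[35,0.028,0.175,0,16],[35,0.0306,0.19,0,17],[35,0.0306,0.195,0,17],[35,0.0306,0.195,0,17],[35,0.0306,0.195,0,17],[35,0.0306,0.195,0,17]])

```text
clock: 11.45
tool_pos: [0.601, -0.321, 0.201]
orientation: [-180.0, -0.0, -16.0]
force: [1.0, 0.6, 1.0]
opening: 0.0398
```

```bash
python3 go.py 0.6018 -0.3222 0.079 -16.1; python3 snap.py 5
```

```text
t 11.45 tool [ 0.601 -0.321  0.201] [-179.99   -0.    -15.95] F [1.  0.6 1. ] open 0.0398
shift [0.0011 0.0009 0.122 ] spin 0.15 dist 0.122
```

View pics/wrist_5.png

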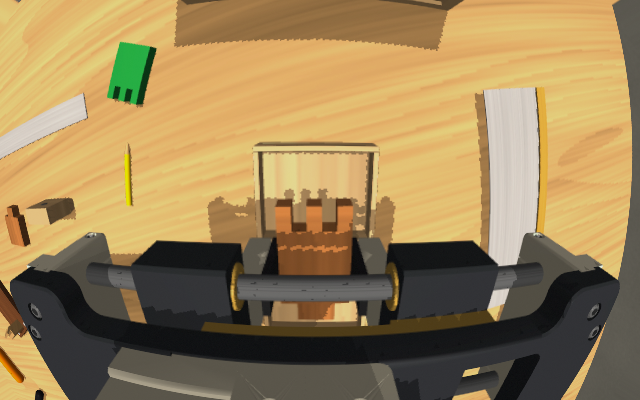

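The board is centred between the side rims (254 to 379, board at 314), so I lower it.

Emit:
play_rows(series=[[35,0.001,0.001,0.02,0.1],[35,0.001,0.001,0.05,0.1],[35,0.001,0.001,0.08,0.1],[35,0.001,0.001,0.1,0.1],[35,0.001,0.001,0.112,0.1],[35,0.001,0.001,0.118,0.1],[35,0.001,0.001,0.122,0.1],[35,0.001,0.001,0.1235,0.1],[35,0.001,0.001,0.1235,0.1],[35,0.001,0.001,0.1235,0.1]])

```text
clock: 12.5
tool_pos: [0.6021, -0.3235, 0.0782]
orientation: [180.0, -0.1, -16.1]
force: [-0.1, -0.7, 0.7]
opening: 0.0394
```

Emit:
play_rows(series=[[35,0,0,0.001,0],[35,0,0,0.001,0],[48,0,0,0.001,0],[55,0,0,0.001,0],[55,0,0,0.001,0],[55,0,0,-0.01,0],[55,0,0,-0.04,0],[55,0,0,-0.08,0],[55,0,0,-0.12,0],[55,0,0,-0.13,0]])

```text
clock: 13.5
tool_pos: [0.6036, -0.3243, 0.2139]
orientation: [179.9, -0.5, -16.1]
force: [0.7, 0.9, 0.7]
opening: 0.0485
```

```bash
python3 snap.py 6; python3 go.py 0.53 0.11 0.22 8.5
```

```text
t 13.55 tool [ 0.6035 -0.3242  0.2135] [179.97  -0.47 -16.1 ] F [1.2 0.4 1.7] open 0.0479
shift [-0.191  -0.3968 -0.0065] spin -24.6 dist 0.44
```

View pics/wrist_6.png

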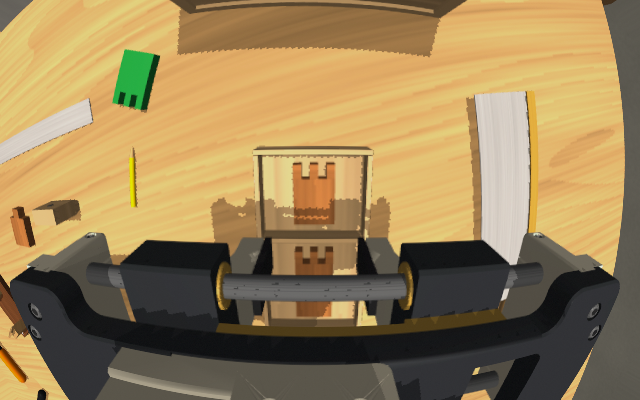

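Both boards are flat in their bays: short at (314,193), long at (313,285). Before fetching packers I go to the jig with the gripper empty to measure it closely.

```bash
python3 go.py 0.54 0.10 0.22 19.6
```

```text
t 13.55 tool [ 0.6035 -0.3242  0.2135] [179.97  -0.47 -16.1 ] F [1.2 0.4 1.7] open 0.0479
shift [-0.1786 -0.3899 -0.0065] spin -35.7 dist 0.429
```

Emit:
play_rows(series=[[80,-0.018,-0.039,-0.005,-4],[80,-0.036,-0.08,-0.005,-8],[80,-0.056,-0.122,-0.005,-12],[80,-0.076,-0.165,-0.005,-16],[80,-0.096,-0.209,-0.005,-20],[80,-0.116,-0.253,-0.005,-24],[80,-0.136,-0.296,-0.005,-28],[80,-0.155,-0.338,-0.005,-32],[80,-0.17,-0.37,-0.005,-35.7],[80,-0.1786,-0.39,-0.005,-35.7]])

```text
clock: 14.55
tool_pos: [0.5376, 0.1032, 0.2122]
orientation: [-180.0, 0.0, 19.8]
force: [-0.6, 0.6, 0.2]
opening: 0.0703
```

```bash
python3 go.py 0.51 0.30 0.22 19.6
```

```text
t 14.55 tool [0.5376 0.1032 0.2122] [-1.7999e+02  2.0000e-02  1.9800e+01] F [-0.6  0.6  0.2] open 0.0703
shift [ 0.0407 -0.1945 -0.0078] spin 0.2 dist 0.199
```

Emit:
play_rows(series=[[80,0.01,-0.045,-0.008,0.2],[80,0.02,-0.09,-0.008,0.2],[80,0.03,-0.135,-0.008,0.2],[80,0.037,-0.175,-0.008,0.2],[80,0.04,-0.195,-0.008,0.2],[80,0.04,-0.195,-0.008,0.2],[80,0.04,-0.195,-0.008,0.2],[80,0.04,-0.195,-0.008,0.2]])

```text
clock: 15.35
tool_pos: [0.5108, 0.2969, 0.2201]
orientation: [180.0, 0.0, 19.3]
force: [1.1, 0.8, -0.6]
opening: 0.0699
```

```bash
python3 snap.py 7 wrist side
python3 - <<'E'
from h import *
s=cv2.imread("pics/wrist_7.png"); cv2.imwrite("pics/e.png",cv2.resize(s[20:260,210:430],None,fx=2.5,fy=2.5,interpolation=cv2.INTER_CUBIC))
E
```

```text
(no output)
```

View pics/wrist_7.png

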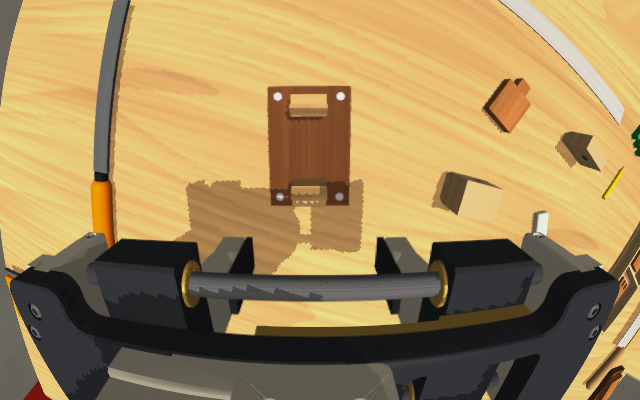

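View pics/e.png

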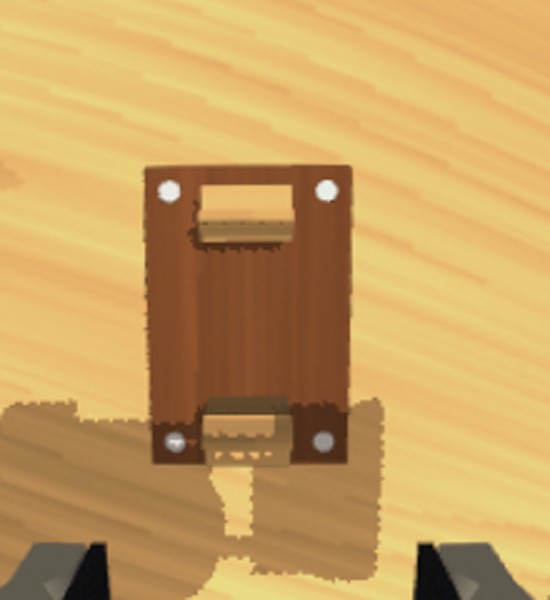

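The jig is clear and empty, with its base at (268–350, 87–205) and cheeks at (308,105) and (305,190).

Run:
```python
from mw import *
s,T=load("7")
hsv=cv2.cvtColor(s["frame"],cv2.COLOR_RGB2HSV)
P=cloud(s,T); Z=cv2.medianBlur(P[:,:,2].astype(np.float32),3)
m=np.zeros(Z.shape,np.uint8); r=(slice(70,225),slice(250,370)); m[r]=((Z[r]>.008)&(Z[r]<.022))
n,l,st,_=cv2.connectedComponentsWithStats(m); m=l==1+np.argmax(st[1:,4])
v,u=np.nonzero(m); w=plane(s,np.c_[u,v],.012,T)[:,:2]*1000
print("base",cv2.minAreaRect(w.astype(np.float32)))
rect(s,T,"packerA",(430,520,160,225),.044,.06,.05)
c0=np.array([547.5,313.5]);a=np.radians(19.6);Rm=np.array([[np.cos(a),np.sin(a)],[-np.sin(a),np.cos(a)]])
q=(w-c0)@Rm.T
for ax,n in((0,"x"),(1,"y")): print("base",n,np.percentile(q[:,ax],[0.3,99.7]).round(1))
Q=np.dstack([(P[:,:,:2]*1000-c0)@Rm.T,P[:,:,2]*1000])
for lo,hi in((20,32),(32,42),(44,50),(50,56)):
    k=(Q[...,2]>lo)&(Q[...,2]<hi)&(np.abs(Q[...,0])<60)&(np.abs(Q[...,1])<30); k[:70]=0;k[225:]=0
    for sg in(1,-1):
        j=k&(Q[...,0]*sg>0); x=Q[j]; 
        if len(x): print(lo,hi,sg,len(x),"x",np.percentile(x[:,0],[2,10,50,90,98]).round(1),"y",np.percentile(x[:,1],[2,50,98]).round(1))
# screws
mm=cv2.inRange(s["frame"],(120,120,120),(255,255,255)); mm[:85]=0;mm[210:]=0;mm[:,:265]=0;mm[:,355:]=0
n,l,st,ce=cv2.connectedComponentsWithStats(mm)
for i in range(1,n):
    if 20<st[i,4]<150: print("screw",ce[i].round(1),st[i,4],((plane(s,ce[i],.013,T)[0,:2]*1000-c0)@Rm.T).round(1))
```

```text
base ((548.1906127929688, 315.04437255859375), (120.06498718261719, 80.42723083496094), 19.391342163085938)
packerA c [562.3 141.4] L,W [50.9 37.1] ang long -81.8 centroid [562.1 142.4] n 1482 z 0.0508
base x [-58.8  60.8]
base y [-38.8  40.7]
20 32 -1 87 x [-30.9 -30.6 -30.  -29.8 -29.7] y [-14.2   1.   15.6]
32 42 1 67 x [31.7 31.8 45.7 50.3 51.9] y [-14.5  -0.7  16.6]
32 42 -1 148 x [-50.4 -48.6 -30.5 -29.8 -29.5] y [-14.7   0.8  17. ]
44 50 1 153 x [32.7 34.4 35.4 44.6 48.2] y [-14.3   0.2  16.2]
44 50 -1 223 x [-47.  -35.9 -34.  -32.4 -31.3] y [-14.5   0.6  16.6]
50 56 1 253 x [37.  37.3 39.6 42.1 42.2] y [-14.9   0.8  15.7]
50 56 -1 214 x [-40.6 -40.3 -37.7 -36.1 -35.3] y [-14.2   1.4  16.4]
screw [266.   88.4] 21 [58.8 41.8]
screw [277.3  96.1] 60 [50.9 31. ]
screw [340.2  95.8] 61 [ 50.8 -29.2]
screw [353.  103.5] 24 [ 43.5 -41.5]
screw [265.6 120.2] 30 [27.7 42.7]
screw [352.6 123.4] 72 [ 24.  -41.3]
screw [352.7 148.8] 55 [ -0.9 -41.9]
screw [279.7 196.5] 34 [-49.4  31. ]
screw [339.  196.3] 34 [-49.3 -29.1]
```

The measured gap is about 62 mm (-29.8 to +31.7), centred near (548.1, 314.8) at 19.5°. The packers measure 20, 30 and 36 mm. 30+36 = 66 mm is too wide, so the fit is 20+36 = 56 mm: packer A (thick) and packer B (thin). Thick comes first.

```bash
python3 go.py 0.535 0.136 0.22 8.5
```

```text
t 15.45 tool [0.5111 0.2968 0.2204] [1.800e+02 1.000e-02 1.928e+01] F [-0.1 -0.4  0.3] open 0.0699
shift [-0.0305  0.1597  0.0004] spin 10.78 dist 0.163
```

Emit:
play_rows(series=[[80,-0.008,0.04,0,3],[80,-0.016,0.085,0,6],[80,-0.024,0.13,0,9],[80,-0.03,0.155,0,10.8],[80,-0.0305,0.16,0,10.8],[80,-0.0305,0.16,0,10.8],[80,-0.0305,0.16,0,10.8]])

```text
clock: 16.15
tool_pos: [0.5353, 0.137, 0.2205]
orientation: [-180.0, -0.0, 8.5]
force: [0.3, 0.7, 0.2]
opening: 0.0701
```

```bash
python3 snap.py 8
python3 - <<'E'
from mw import *
s,T=load("8")
rect(s,T,"packerA",(240,400,80,240),.046,.06,.05,save="pics/f.png")
s=cv2.imread("pics/wrist_8.png")
E
python3 go.py 0.562 0.1403 0.077 8.5
```

```text
packerA c [562.3 139.9] L,W [46.2 37.3] ang long -81.4 centroid [562.2 139.8] n 2229 z 0.0508
t 16.2 tool [0.5353 0.1374 0.2204] [-1.7999e+02 -2.0000e-02  8.5900e+00] F [ 0.1 -0.2  0.2] open 0.0704
shift [0.0269 0.0011 0.1434] spin 0.09 dist 0.146
```

View pics/wrist_8.png

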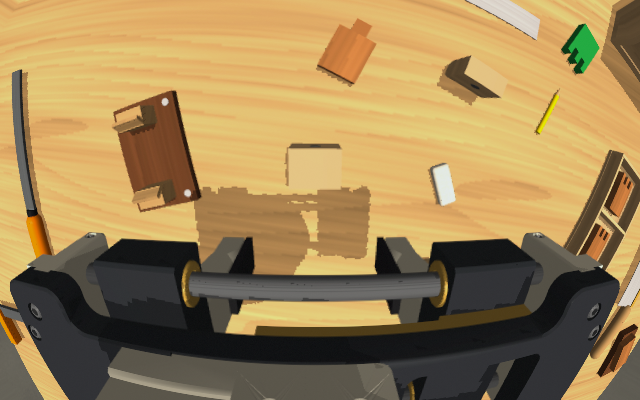

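View pics/f.png

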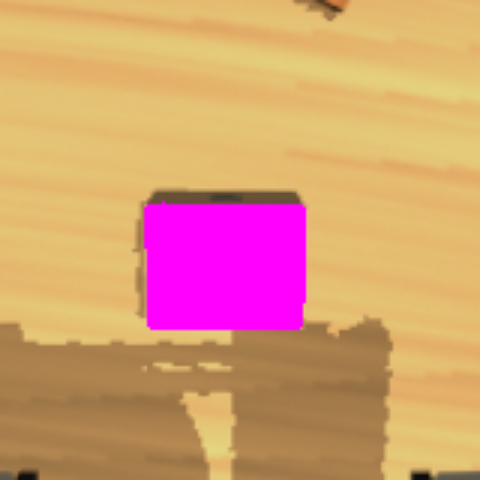

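Emit:
play_rows(series=[[80,0.014,0.001,0,0],[80,0.0268,0.0014,0.01,0],[80,0.0268,0.0014,0.04,0],[80,0.0268,0.0014,0.08,0],[80,0.0268,0.0014,0.11,0],[80,0.0268,0.0014,0.13,0],[80,0.0268,0.0014,0.14,0],[80,0.0268,0.0014,0.1434,0],[80,0.0268,0.0014,0.1434,0],[80,0.0268,0.0014,0.1434,0]])

```text
clock: 17.2
tool_pos: [0.5626, 0.14, 0.0778]
orientation: [-180.0, -0.1, 8.6]
force: [0.0, -0.0, -0.1]
opening: 0.0699
```

Emit:
play_rows(series=[[58,0,0,0,0],[52,0,0,0,0],[42,0,0,0,0],[42,0,0,0,0],[42,0,0,0,0],[42,0,0,0,0]])

```text
clock: 17.8
tool_pos: [0.562, 0.1397, 0.0774]
orientation: [-180.0, -0.0, 8.6]
force: [-1.5, 0.4, 5.9]
opening: 0.0458
```

Emit:
play_rows(series=[[42,0,0,-0.01,0],[42,0,0,-0.03,0],[42,0,0,-0.06,0],[42,0,0,-0.09,0],[42,0,0,-0.12,0],[42,0,0,-0.13,0],[42,0,0,-0.13,0],[42,0,0,-0.13,0]])

```text
clock: 18.6
tool_pos: [0.5613, 0.1393, 0.2061]
orientation: [-180.0, 0.1, 8.5]
force: [-0.0, -1.3, -1.3]
opening: 0.0458
```

```bash
python3 go.py 0.5373 0.311 0.2 19.5
```

```text
t 18.6 tool [0.5613 0.1393 0.2061] [-1.80e+02  7.00e-02  8.54e+00] F [-0.  -1.3 -1.3] open 0.0458
shift [ 0.0018 -0.1734  0.0061] spin -10.96 dist 0.173
```

Emit:
play_rows(series=[[42,0,-0.025,0,-2],[42,0,-0.06,0,-4],[42,0.001,-0.1,0,-7],[42,0.0015,-0.135,0,-9],[42,0.0018,-0.16,0.003,-11],[42,0.0018,-0.172,0.006,-11],[42,0.0018,-0.1735,0.006,-11],[42,0.0018,-0.1735,0.006,-11],[42,0.0018,-0.1735,0.006,-11],[42,0.0018,-0.1735,0.006,-11]])

```text
clock: 19.6
tool_pos: [0.538, 0.3104, 0.201]
orientation: [180.0, 0.0, 19.5]
force: [-0.6, 0.0, -0.2]
opening: 0.0455
```

```bash
python3 snap.py 9 wrist side; python3 go.py 0.5373 0.311 0.15 19.5
```

```text
t 19.7 tool [0.538  0.3106 0.2012] [-1.7999e+02 -1.0000e-02  1.9500e+01] F [-0.6  0.4 -0.5] open 0.0458
shift [-0.0006 -0.0006  0.0512] spin -0.0 dist 0.051
```

View pics/wrist_9.png

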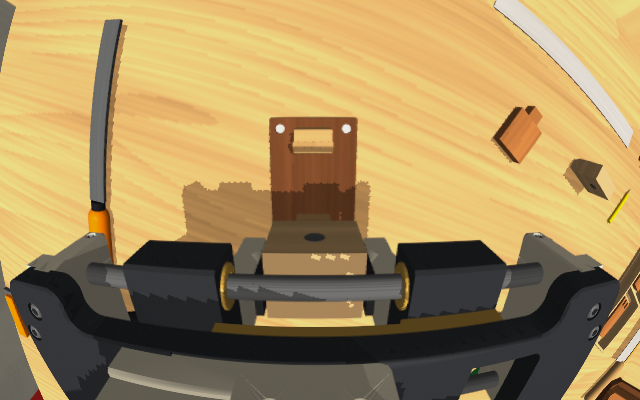

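The packer is held square above the jig, its top front edge at row 253. I check the held offset and the cheek position from this same view.

Run:
```python
from mw import *
s,T=load("9")
I=np.eye(4)
for uv in [(265,253),(315,253),(365,253)]: print("top edge tool",(plane(s,uv,.0274,I)[0]*1000).round(1))
P=cloud(s,I); Q=P*1000
for uv in [(290,240),(340,240),(330,226)]: print("face",Q[uv[1],uv[0]].round(1))
# cheek+screws in tool frame ; ref target: jig x axis = tool x
Pw=cloud(s,T)
c0=np.array([548.1,314.8]);a=np.radians(19.5);Rm=np.array([[np.cos(a),np.sin(a)],[-np.sin(a),np.cos(a)]])
q=np.dstack([(Pw[:,:,:2]*1000-c0)@Rm.T,Pw[:,:,2]*1000])
k=np.zeros((400,640),bool);k[110:165,280:345]=1
for lo,hi in((20,42),(44,50),(50,56)):
    x=q[k&(q[...,2]>lo)&(q[...,2]<hi)]; print(lo,hi,len(x),np.percentile(x[:,0],[2,10,50,90,98]).round(1),np.percentile(x[:,1],[2,50,98]).round(1))
mm=cv2.inRange(s["frame"],(150,150,150),(255,255,255)); mm[:120]=0;mm[140:]=0;mm[:,:270]=0;mm[:,355:]=0
n,l,st,ce=cv2.connectedComponentsWithStats(mm)
for i in range(1,n):
    if st[i,4]>30: print("screw",ce[i].round(1),((plane(s,ce[i],.013,T)[0,:2]*1000-c0)@Rm.T).round(1))
```

```text
top edge tool [ 17.4 -21.   27.4]
top edge tool [17.6  0.9 27.4]
top edge tool [17.4 22.8 27.4]
face [ 17.9 -10.9  40.4]
face [18.2 12.7 39.8]
face [17.7  8.9 58.9]
20 42 102 [40.9 41.7 49.1 51.  51.1] [-15.5  -0.7  15.9]
44 50 176 [32.5 33.1 35.2 44.4 49.3] [-15.6  -0.4  14.9]
50 56 254 [35.4 37.1 39.  41.1 41.2] [-15.2   0.   15.2]
screw [279.7 128.1] [49.8 29.9]
screw [346.  128.2] [ 49.8 -30.1]
```

Jig frame confirmed (screws at ±50/±30 to within 0.3 mm). The packer is centred in the grip. I insert it slowly.

Emit:
play_rows(series=[[42,-0.0006,-0.0006,0.02,0],[42,-0.0006,-0.0006,0.045,0],[42,-0.0006,-0.0006,0.06,0],[42,-0.0006,-0.0006,0.07,0],[42,-0.0006,-0.0006,0.08,0],[42,-0.0006,-0.0006,0.088,0],[42,-0.0006,-0.0006,0.095,0],[42,-0.0006,-0.0006,0.102,0],[42,-0.0006,-0.0006,0.107,0],[42,-0.0006,-0.0006,0.109,0]])

```text
clock: 20.7
tool_pos: [0.5369, 0.3117, 0.0914]
orientation: [180.0, 0.0, 19.6]
force: [0.8, 0.6, -0.0]
opening: 0.046
```

Emit:
play_rows(series=[[42,0,0,0,0],[42,0,0,0,0]])

```text
clock: 20.9
tool_pos: [0.5372, 0.3119, 0.0922]
orientation: [-180.0, -0.0, 19.6]
force: [-0.6, -0.7, -0.3]
opening: 0.0462
```

```bash
python3 go.py 0.5373 0.311 0.0894 19.5
```

```text
t 20.9 tool [0.5372 0.3119 0.0922] [-1.7999e+02 -2.0000e-02  1.9570e+01] F [-0.6 -0.7 -0.3] open 0.0462
shift [-0.0002  0.0009  0.0028] spin 0.07 dist 0.003
```

Emit:
play_rows(series=[[42,0,0.0005,0.001,0],[42,0,0.0007,0.002,0],[42,0,0.0007,0.0028,0],[42,0,0.0007,0.0028,0]])

```text
clock: 21.3
tool_pos: [0.5373, 0.3111, 0.0894]
orientation: [-180.0, -0.0, 19.6]
force: [-0.8, -0.8, 2.4]
opening: 0.0458
```

Emit:
play_rows(series=[[55,0,0,0,0],[62,0,0,0,0],[70,0,0,0,0],[75,0,0,0,0],[75,0,0,-0.02,0],[75,0,0,-0.05,0],[75,0,0,-0.09,0],[75,0,0,-0.125,0],[75,0,0,-0.125,0],[75,0,0,-0.125,0]])

```text
clock: 22.3
tool_pos: [0.5374, 0.3113, 0.2151]
orientation: [-179.9, -0.1, 19.6]
force: [-0.1, -0.0, -0.6]
opening: 0.0656
```

```bash
python3 go.py 0.51 0.30 0.21 19.5
```

```text
t 22.3 tool [0.5374 0.3113 0.2151] [-1.7993e+02 -1.1000e-01  1.9550e+01] F [-0.1 -0.  -0.6] open 0.0656
shift [-0.0296  0.0015  0.0051] spin 0.05 dist 0.03
```

Emit:
play_rows(series=[[75,-0.02,0.001,0.003,0],[75,-0.03,0.0015,0.005,0],[75,-0.03,0.0015,0.005,0],[75,-0.03,0.0015,0.005,0]])

```text
clock: 22.7
tool_pos: [0.5096, 0.2997, 0.2088]
orientation: [180.0, 0.0, 19.6]
force: [-1.0, -0.4, 0.1]
opening: 0.0656
```

```bash
python3 snap.py 10
python3 - <<'E'
from mw import *
s,T=load("10")
m,w=rect(s,T,"thick top",(240,400,120,260),.056,.075,.062,save="pics/g.png")
c0=np.array([548.1,314.8]);a=np.radians(19.5);Rm=np.array([[np.cos(a),np.sin(a)],[-np.sin(a),np.cos(a)]])
q=(w*1000-c0)@Rm.T; print("jig x",np.percentile(q[:,0],[.5,99.5]).round(1),"y",np.percentile(q[:,1],[.5,99.5]).round(1))
print("top z",np.median(cloud(s,T)[:,:,2][m]))
E
python3 go.py 0.645 0.005 0.22 -14.3
```

```text
thick top c [538.2 310.7] L,W [46.3 35.6] ang long -70.4 centroid [538.5 310.8] n 2631 z 0.0628
jig x [-28.5   7.1] y [-23.5  22.4]
top z 0.0628096428912224
t 22.75 tool [0.5098 0.2999 0.2089] [1.7998e+02 1.0000e-02 1.9580e+01] F [0.7 0.1 0.4] open 0.0658
shift [ 0.0285  0.3231 -0.0111] spin 33.88 dist 0.325
```

View pics/wrist_10.png

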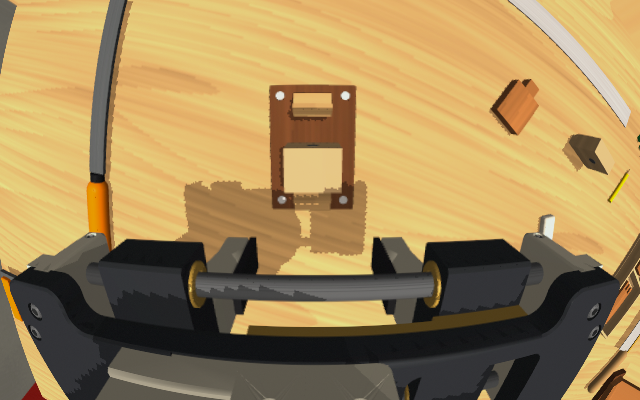

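The thick packer stands on the base (top at 62 mm), with jig x from -28.5 to +7.1. That leaves about 24 mm for the thin one, which is now at (585,153) in this view.

Emit:
play_rows(series=[[75,0.003,0.035,-0.011,4],[75,0.007,0.08,-0.011,8],[75,0.011,0.125,-0.011,13],[75,0.015,0.17,-0.011,18],[75,0.019,0.215,-0.011,23],[75,0.023,0.26,-0.011,28],[75,0.026,0.3,-0.011,32],[75,0.0285,0.32,-0.011,33.9],[75,0.0285,0.323,-0.011,33.9],[75,0.0285,0.323,-0.011,33.9]])

```text
clock: 23.75
tool_pos: [0.6449, 0.0042, 0.2196]
orientation: [180.0, 0.0, -14.4]
force: [-0.3, 0.6, 0.5]
opening: 0.0656
```

```bash
python3 - <<'E'
from plant import get_obs
E
python3 snap.py 11
python3 - <<'E'
from mw import *
s,T=load("11")
rect(s,T,"packerB",(240,400,80,240),.045,.06,.05,save="pics/i.png")
E
python3 go.py 0.6757 -0.0032 0.077 -14.3
```

```text
packerB c [676.2  -4.3] L,W [46.  20.2] ang long 75.7 centroid [676.3  -4.2] n 1280 z 0.0508
t 23.8 tool [0.6446 0.0049 0.2198] [ 1.7999e+02  2.0000e-02 -1.4330e+01] F [-0.9  0.2  0.2] open 0.0657
shift [3.210e-02 1.000e-04 1.428e-01] spin -0.03 dist 0.146
```

View pics/wrist_11.png

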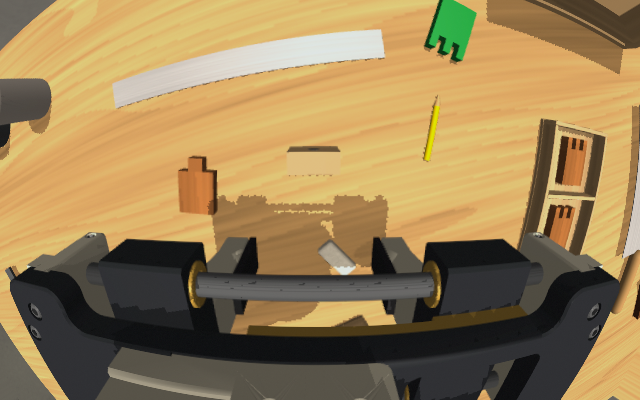

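View pics/i.png

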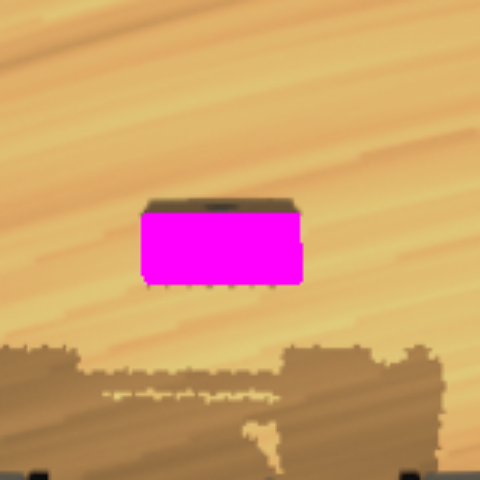

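Packer B measures 46.0 x 20.2 mm, so it is the thin one. I grasp it.

Emit:
play_rows(series=[[75,0.016,0.0005,0,0],[75,0.0327,0.0008,0.01,0],[75,0.0327,0.0008,0.04,0],[75,0.0327,0.0008,0.08,0],[75,0.0327,0.0008,0.11,0],[75,0.0327,0.0008,0.13,0],[75,0.0327,0.0008,0.14,0],[75,0.0327,0.0008,0.1428,0],[75,0.0327,0.0008,0.1428,0],[75,0.0327,0.0008,0.1428,0]])

```text
clock: 24.8
tool_pos: [0.6768, -0.0036, 0.0788]
orientation: [-179.9, -0.1, -14.3]
force: [0.1, -0.9, 0.0]
opening: 0.0661
```

Emit:
play_rows(series=[[58,0,0,0,0],[52,0,0,0,0],[42,0,0,0,0],[42,0,0,0,0],[42,0,0,0,0],[42,0,0,0,0]])

```text
clock: 25.4
tool_pos: [0.6762, -0.0041, 0.0779]
orientation: [-180.0, -0.0, -14.3]
force: [-1.1, 0.0, 5.8]
opening: 0.0459
```

Emit:
play_rows(series=[[42,0,0,-0.01,0],[42,0,0,-0.03,0],[42,0,0,-0.06,0],[42,0,0,-0.09,0],[42,0,0,-0.12,0],[42,0,0,-0.13,0],[42,0,0,-0.13,0],[42,0,0,-0.13,0]])

```text
clock: 26.2
tool_pos: [0.6754, -0.0041, 0.2064]
orientation: [180.0, 0.1, -14.4]
force: [-0.3, -1.0, -0.4]
opening: 0.0461
```

```bash
python3 go.py 0.566 0.3212 0.21 19.5
```

```text
t 26.2 tool [ 0.6754 -0.0041  0.2064] [ 1.7999e+02  7.0000e-02 -1.4360e+01] F [-0.3 -1.  -0.4] open 0.0461
shift [-0.1866 -0.288  -0.0036] spin -33.86 dist 0.343
```

Emit:
play_rows(series=[[42,-0.015,-0.023,-0.003,-3],[42,-0.037,-0.057,-0.003,-7],[42,-0.06,-0.092,-0.003,-11],[42,-0.084,-0.13,-0.003,-15],[42,-0.108,-0.167,-0.003,-20],[42,-0.132,-0.204,-0.003,-25],[42,-0.155,-0.24,-0.003,-29],[42,-0.173,-0.267,-0.003,-32],[42,-0.183,-0.282,-0.003,-33.9],[42,-0.1866,-0.288,-0.003,-33.9]])

```text
clock: 27.2
tool_pos: [0.5654, 0.3224, 0.2087]
orientation: [179.9, 0.1, 19.7]
force: [-0.4, -0.3, -0.7]
opening: 0.0459
```

Emit:
play_rows(series=[[42,0,0,0,0],[42,0,0,0,0],[42,0,0,0,0]])

```text
clock: 27.5
tool_pos: [0.5669, 0.3199, 0.2101]
orientation: [180.0, 0.0, 19.5]
force: [1.2, 0.6, -1.6]
opening: 0.0458
```

```bash
python3 snap.py 12 wrist side; python3 go.py 0.566 0.3212 0.0899 19.5
python3 - <<'E'
from mw import *
s,T=load("12")
P=cloud(s,np.eye(4))*1000
for uv in [(290,242),(315,243),(340,242),(290,230),(315,225),(340,230)]: print("face",uv,P[uv[1],uv[0]].round(1))
E
```

```text
t 27.6 tool [0.5669 0.3201 0.2104] [180.     0.    19.47] F [-0.   0.   0.4] open 0.0458
shift [-0.0005 -0.0013  0.1205] spin -0.03 dist 0.12
face (290, 242) [  9.1 -12.4  57.1]
face (315, 243) [ 9.2  1.  55.9]
face (340, 242) [ 8.6 14.5 58.3]
face (290, 230) [-21.3 -19.7 147.5]
face (315, 225) [-16.2   1.3 146.4]
face (340, 230) [-21.5  22.4 148. ]
```

View pics/wrist_12.png

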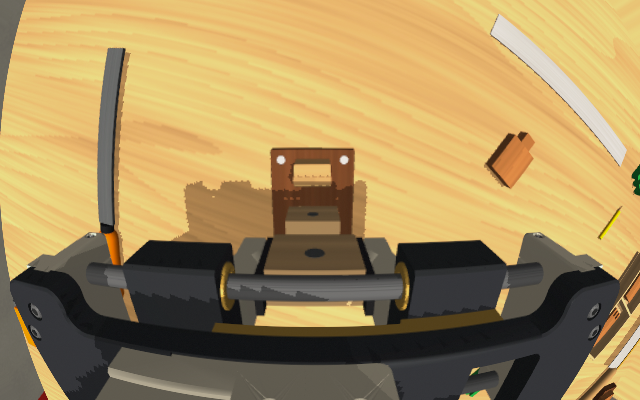

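View pics/side_12.png

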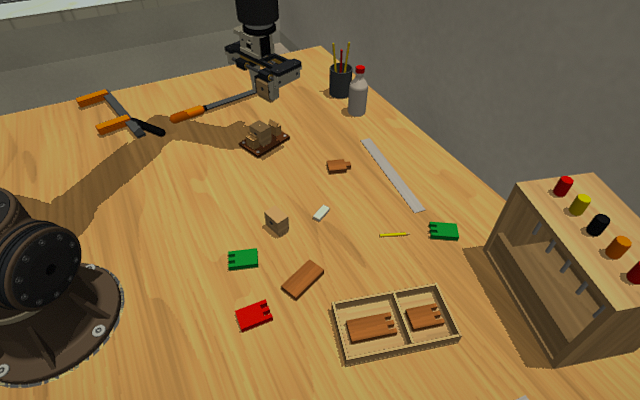

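The thin packer is held square (front face 9 mm ahead, nominal 10). I insert it slowly.

Emit:
play_rows(series=[[42,0,-0.001,0.03,0],[42,0,-0.001,0.06,0],[42,0,-0.001,0.075,0],[42,0,-0.001,0.085,0],[42,0,-0.001,0.093,0],[42,0,-0.001,0.1,0],[42,0,-0.001,0.106,0],[42,0,-0.001,0.111,0],[42,0,-0.001,0.115,0],[42,0,-0.001,0.117,0]])

```text
clock: 28.6
tool_pos: [0.5661, 0.3222, 0.0931]
orientation: [180.0, 0.0, 19.6]
force: [-0.3, -0.2, -1.1]
opening: 0.0461
```

Emit:
play_rows(series=[[42,0,0,0,0],[42,0,0,0,0]])

```text
clock: 28.8
tool_pos: [0.5663, 0.3223, 0.0936]
orientation: [-180.0, -0.0, 19.6]
force: [-0.1, -0.5, -0.7]
opening: 0.0461
```

```bash
python3 go.py 0.566 0.3212 0.0899 19.5
```

```text
t 28.8 tool [0.5663 0.3223 0.0936] [-1.7999e+02 -2.0000e-02  1.9570e+01] F [-0.1 -0.5 -0.7] open 0.0461
shift [-0.0006  0.0009  0.0037] spin 0.07 dist 0.004
```

Emit:
play_rows(series=[[42,0,0.0007,0.001,0],[42,0,0.0007,0.002,0],[42,0,0.0007,0.003,0],[42,0,0.0007,0.0035,0],[42,0,0.0007,0.0035,0]])

```text
clock: 29.3
tool_pos: [0.5664, 0.3215, 0.0899]
orientation: [180.0, 0.0, 19.6]
force: [-1.1, -0.4, 0.6]
opening: 0.046
```

Emit:
play_rows(series=[[42,0,0,0.0005,0],[42,0,0,0.0005,0]])

```text
clock: 29.5
tool_pos: [0.5664, 0.3215, 0.0899]
orientation: [180.0, -0.0, 19.6]
force: [-0.6, -1.3, 5.2]
opening: 0.046
```

Emit:
play_rows(series=[[55,0,0,0,0],[62,0,0,0,0],[70,0,0,0,0],[75,0,0,0,0],[75,0,0,-0.02,0],[75,0,0,-0.05,0],[75,0,0,-0.09,0],[75,0,0,-0.125,0],[75,0,0,-0.125,0],[75,0,0,-0.125,0]])

```text
clock: 30.5
tool_pos: [0.5666, 0.3217, 0.2154]
orientation: [-179.9, -0.1, 19.6]
force: [0.6, 0.9, -1.1]
opening: 0.0655
```

Emit:
play_rows(series=[[75,-0.03,0,0,0],[75,-0.055,0,0,0],[75,-0.055,0,0,0],[75,-0.055,0,0,0]])

```text
clock: 30.9
tool_pos: [0.5142, 0.3029, 0.2136]
orientation: [180.0, 0.1, 19.6]
force: [0.2, -0.5, -0.0]
opening: 0.0655
```

```bash
python3 snap.py 13 wrist top side
python3 - <<'E'
from mw import *
s,T=load("13")
c0=np.array([548.1,314.8]);a=np.radians(19.5);Rm=np.array([[np.cos(a),np.sin(a)],[-np.sin(a),np.cos(a)]])
m,w=rect(s,T,"tops",(240,400,60,260),.056,.075,.062,save="pics/j.png")
q=(w*1000-c0)@Rm.T; print("jig x",np.percentile(q[:,0],[.3,99.7]).round(1),"y",np.percentile(q[:,1],[.5,99.5]).round(1))
Z=cloud(s,T)[:,:,2]; full=cloud(s,T); qq=(full[:,:,:2]*1000-c0)@Rm.T
for lo,hi in((-28,6),(10,27)):
    k=m if False else ((qq[...,0]>lo)&(qq[...,0]<hi)&(abs(qq[...,1])<20)&(Z>.05)); print(lo,hi,k.sum(),np.percentile(Z[k],[10,50,90]).round(4))
im=cv2.imread("pics/wrist_13.png"); cv2.imwrite("pics/k.png",cv2.resize(im[60:240,230:400],None,fx=3.3,fy=3.3,interpolation=cv2.INTER_CUBIC))
im=cv2.imread("pics/side_13.png"); cv2.imwrite("pics/l.png",cv2.resize(im[100:370,190:500],None,fx=2.2,fy=2.2,interpolation=cv2.INTER_CUBIC))
E
```

```text
tops c [548.1 314.5] L,W [57.4 46.4] ang long 19.7 centroid [548.6 314.5] n 4079 z 0.0628
jig x [-28.8  28.6] y [-23.3  22.6]
-28 6 17830 [0.0636 0.2522 0.2656]
10 27 1083 [0.062  0.0628 0.0637]
```

View pics/k.png

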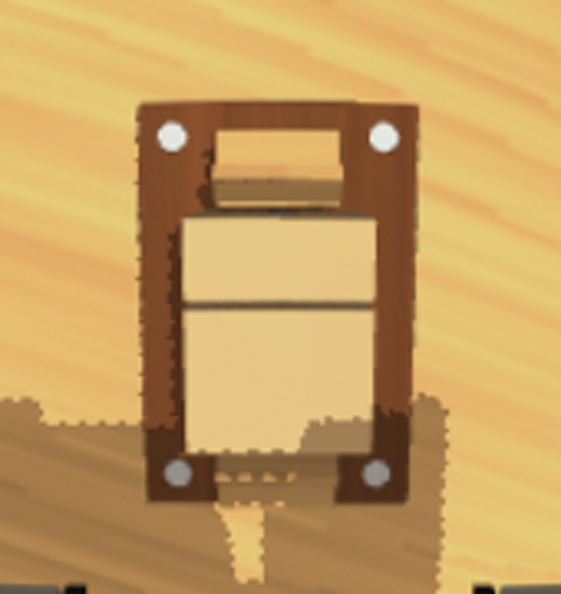

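View pics/l.png

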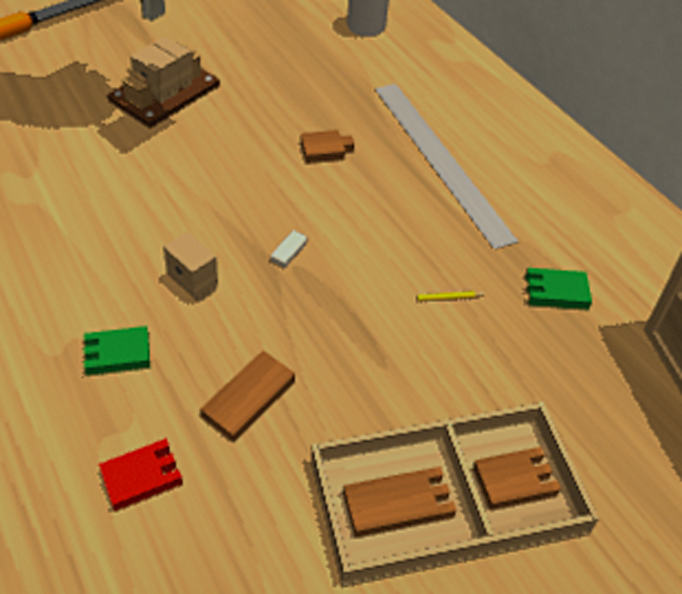

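View pics/top_13.png

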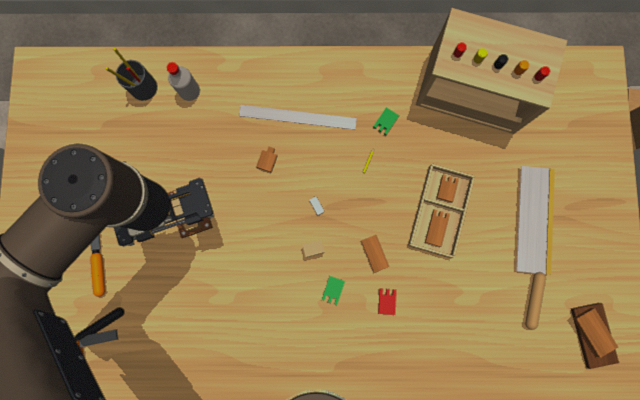

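In the enlarged wrist crop, both packers stand side by side in the jig with tops level: thick at (280,380), thin at (280,260). The side crop shows both comb boards flat in the tray. The plain board, tongue board and mid packer look unmoved. The gripper is open and clear, so I hand in.

Run:
```python
from mw import *
import m1
s,_=load("13","top"); m1.s=s; P=cloud(s); m1.Z=cv2.medianBlur(P[:,:,2].astype(np.float32),3)
print("--- now"); m1.rect("tongue",(250,285,140,180),.007,.03,.014);m1.rect("plain",(355,395,228,275),.007,.03,.014);m1.rect("pC",(295,330,232,270),.042,.065,.05)
from plant import close_job; print(close_job())
```

```text
tongue c [678.6 124.5] L,W [63.6 44.7] ang long -17.3 centroid [675.2 124.7] n 332 z 0.013
long c [449.5 117.4] L,W [85.3 43.2] ang long -1.6 centroid [447.4 117.2] n 538 z 0.013
short c [ 567.3 -126.9] L,W [62.3 42.2] ang long 0.0 centroid [ 565.6 -127.4] n 364 z 0.0129
plain c [ 442.5 -141.9] L,W [86.6 43.8] ang long 21.6 centroid [ 442.3 -142.1] n 578 z 0.0129
pA(259,203) c [562.2 140.2] L,W [49.  39.8] ang long -81.7 centroid [562.1 140.3] n 295 z 0.0488
pB(317,157) c [675.7  -3.2] L,W [49.  24.1] ang long 75.7 centroid [675.8  -3.1] n 161 z 0.0487
pC(313,250) c [452.6   7.1] L,W [48.7 33.1] ang long -75.5 centroid [452.6   7.1] n 248 z 0.049
tray c [ 546.3 -304.3] L,W [212.7 114.5] ang long -16.1 centroid [ 549.1 -307.1] n 834 z 0.0269
jigbase c [548.7 314.8] L,W [124.4  83.7] ang long 19.6 centroid [547.1 312.9] n 1287 z 0.0114
cheek1 c [584.6 326.4] L,W [35.9 22.6] ang long -73.7 centroid [584.9 326.2] n 96 z 0.0446
cheek2 c [509.2 299.9] L,W [35.9 20.6] ang long -71.3 centroid [509.5 298.9] n 95 z 0.0427
--- now
tongue c [678.4 124.2] L,W [63.4 44.9] ang long -15.4 centroid [674.9 124.9] n 333 z 0.013
plain c [ 442.6 -142.1] L,W [86.7 43.4] ang long 21.3 centroid [ 442.3 -142.2] n 575 z 0.0127
pC c [452.4   7. ] L,W [48.8 33. ] ang long -74.7 centroid [452.5   7.2] n 248 z 0.0489
the job is handed in; nothing more can be done
None
```

The job is done and handed in at about 31 s. I placed the long comb board in the long bay and the short comb board in the short bay. The 36 mm and 20 mm packers then went upright into the 62 mm gap; 30 + 36 mm would not have fitted. Highest wrist force reading was about 6 N.

- **Packers:** together they span -28.8 to +28.6 mm in the jig, with about 2 mm of slack at each cheek. The top of each read 62.8 mm, which after the camera's 0.8 mm offset is the 62 mm of a packer standing on the base. One depth check, on the thick packer after both were in, was spoiled by gripper pixels. Its height comes from the look just after it was set and from the final view of both tops.
- **Boards:** both lie flat in their bays, clear of the walls. The tray position differed by about 2 mm between the cameras, well within the room in the bays.
- **Left alone:** the plain board, tongue board and 30 mm packer are where they were, to within 0.3 mm. The tongue board's fitted angle changed by 1.9° between the first and last top pictures, at the limit of that camera's coarse pixels. The arm never came near it.

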